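# Prop the instrument case's lid on its stay

## Robot

A 6-joint arm with a two-finger parallel gripper is mounted at the origin on a cart in front of the work surface, level with it; the furniture and walls round the work are solid. World frame = base frame: x ahead of the robot, y to its left, z up, the work surface at z = 0. Lengths are in mm, angles in rad, forces in N, time in s.
With the tool pointing down it reaches from about 325 to 925 mm from the base axis. Payload 3.1 kg.
Tool frame: the origin (TCP) lies at the very end of the fingers, on their centre line; the grasp point (between the pads) lies 19 mm behind it (manip.pinch_z is the distance from the TCP to the grasp point, in mm); z points along the fingers, y is the direction in which the jaws open and shut (so a half turn about z gives the same grasp; the last joint's range is limited). The gripper opens to 85 mm and grips with 20 to 120 N. Pads are 22 mm wide; open, the fingers measure 114 mm over their backs; the gripper's body (76 mm by 85 mm) begins 54 mm behind the grasp point. The pads swing forward as they close: fully open they stand 13 mm farther back than shut.
Start: joints at [-1.41, 0.217, 1.613, -0, 1.311, -0.112], TCP at [168.414, -601.894, 231.3] pointing down, gripper open.
Joint ranges: [-2.75, 2.75], [-0.78, 2.1], [0.31, 2.55], [-1.13, 4.27], [0.13, 2.63], [-2.58, 2.58]. Speed limits (rad/s): [2.79, 2.79, 3.14, 3.14, 3.14, 3.14].

## Interface

Orientations are given as a unit quaternion [x, y, z, w].
In Python, from station import sense, cams, manip gives the robot as it stands.
- The arm moves only by the tool step_arm, never from a script. Its argument "series" is one flat list of numbers, 7 for each row, row after row: the turn, a rotation vector about the tool's x, y, z scaled (see below), then the shift along the tool's x, y, z scaled (see below), then the opening in per cent of the stroke, from 0 (shut) to 100 (fully open). A call has 1 to 12 rows; each row is the pose to reach, as a shift and turn from the pose commanded when the call began, along the tool's axes at that moment; what a row does not reach only later rows make up. The controller multiplies each number of a shift by 300 mm and each number of a turn by 60 degrees. A row lasts 1/10 s, in which the tool goes at most 50 mm and 8.59 degrees, less where a joint would pass 70% of its speed; a pose out of reach is approached as far as the arm can. A call with a number of a shift or a turn outside -1 to 1 is refused whole. A call with a gripper value outside its range is refused whole. The fingers move at their own pace and stop on an object; the grip force is fixed at half the most. Time passes only in rows, so rows that repeat a pose let the fingers close. It gives the time, the measured TCP pose, the force and the opening at its end, in the units of the state.
- sense(): the state, without advancing time (a new reading comes with each control period).
- cams.get_image(name): name is "scene" or "top" or "wrist"; returns the picture (400x640x3 uint8, red, green, blue); there is no depth.
- cams.camera_info(name): a dict with "fov_y" (degrees; the focal length in pixels is half the picture's height over the tangent of half this angle, whatever the lens; pixels are square), "cx", "cy" (the principal point, pixels), "xyz" and "rotation" of the camera in the world; the wrist camera has in their place "T_tool_cam" (4x4, takes a point from camera to tool coordinates, whose origin is the TCP and whose axes are the flange's). Camera axes: x right, y down, z forward; pixel columns grow to the right and rows downward; lengths in mm; the calibration is good to about 2 mm. A picture is of the moment at which its call begins: read the wrist's pose just before it. camera_info takes no time and is no camera call.
- manip.hand_in(): hands the job in, once; it reports no verdict.
The state is a dict: "clock": time; "qpos": joint angles; "joint_velocities": joint speeds; "joint_torque": joint torques, N m; "tcp_pos": TCP position; "tcp_rot": TCP orientation; "wrist_force": force on the tool from outside, world axes, zero at the start; "moment": the same for the moment, N m; "width": opening from 0.0 (shut) to 1.0 (fully open).
Only numpy, scipy, OpenCV 4.12 (cv2) and the standard library are available. Lean on these libraries where they do the work, as an engineer would, in place of code of your own. Each camera call takes 0.05 s, during which the arm holds its last target.

## Task

The black instrument case has to air under a half-closed lid. While its lid still stands open, flip up the folded steel stay inside the case until it stands upright against its stop, then bring the lid forward so that it comes to rest on the stay. Leave the case propped like that.

Things in the scene. Friction and masses are not known exactly. Their poses are not given: they have to be found in the camera images.
- case: Black hard case, 192 (x) x 274 (y) mm, fixed to the table, lid standing open, a folded steel stay inside along its right side. Origin: centre of its underside. x points from its front to its hinged back, y to its left seen from the front, z up. Rim of the lower half 36 mm high, insert surface 30 mm. Lid hinge line parallel to y at x = +93, z = +36 mm.
- case_lid (a joint): Lid angle, rad: 0 shut, 1.57 upright, 1.85 stop; starts 1.6 to 1.75; about 0.66 resting on the stay at its stop. The damped hinge holds it only above about 1.1; below 1.0 it sinks slowly by itself. About 1 N at the free edge moves it. Slab 24 mm thick, free edge 183 mm from the hinge, 274 mm wide; outer (back) face 26 mm off the plane through the hinge line, inner rim 2 mm off.
- stay (a joint): Stay angle, rad: 0 folded flat, end towards the case's back; 1.57 upright; 1.66 stop, just past upright towards the front; starts 0 to 0.15. Friction keeps it where it is left. Pivot parallel to the case's y axis, at x = -30, y = -112, z = +46 mm in the case's frame. Bar 10 mm wide (y), 9 mm thick; 90 mm from pivot to the 14 mm rubber roller at its end, 18 mm long (y).
- stay_grip (a point): Centre of the round steel grip disc on the stay, 68 mm from the pivot: 22 mm diameter, flat faces 12 mm apart along the case's y axis, free on both sides above the rim; 46 to 56 mm above the table when folded. Pinched from above by its flat faces and carried round in an arc, the stay turns between the fingers; about 0.6 N moves it.

How it is judged (in metres and radians):
On the way, in this order (a step that is already met when the one before it is completed fails the run):
1. the stay is flipped up while the lid still stands open (value of joint stay above 1.3 rad and value of joint case_lid above 1.05 rad), for 0.2 s.
2. the lid rests on the raised stay (value of joint stay above 1.3 rad and value of joint case_lid below 0.9 rad and contact force between case_lid and stay above 0.2 N), for 0.2 s.
At the end, for the whole second after the job is handed in: The stay stands up (joint above 1.3 rad, within 20 degrees of its stop) and the lid rests on it, at rest, half closed (lid joint 0.5 to 0.9 rad, the stay pressing on the lid with more than 0.2 N) (all of step 2 and value of joint case_lid above 0.5 rad and velocity of joint case_lid between -0.05 and 0.05 rad/s); the robot touches nothing.
It also fails if it takes over 54 s, if anything falls off the work surface, if the arm or the gripper's body presses on something with over 40 N, if the wrist force passes 120 N, or if a joint passes its speed limit or range.

## Working session

There is one attempt and no reset: what is moved stays moved. The work goes in short steps, Python scripts to look and compute and a tool call to move; the robot and the scene stay as the last step left them, time stands still between calls to the robot, and variables do not carry over. Pictures are saved under pics/ and viewed, and the job is handed in when it is done.

Besides the shell and the picture viewer there is one more tool, called by a JSON object that holds its "name" and its "arguments", one argument or row to a line. step_arm: Moves the arm, as the interface text tells. Shifts and turns lie within -1 to 1; 1 stands for 300 mm of shift or 60 degrees of turn. Its arguments: {"type":"object","properties":{"series":{"type":"array"}},"required":["series"]}

```bash
mkdir -p pics; ls
python3 - <<'E'
from station import sense,cams,manip
import cv2
print(sense()); print(manip.pinch_z)
for n in("scene","top","wrist"):
    print(n,cams.camera_info(n))
for n in("scene","top"):
    cv2.imwrite(f"pics/{n}0.png",cams.get_image(n)[:,:,::-1])
E
```

```text
pics
{'clock': 0.0, 'qpos': array([-1.41020600e+00,  2.17776094e-01,  1.61492300e+00,  8.53384267e-06,
        1.31133869e+00, -1.12200910e-01]), 'joint_velocities': array([-0.00136972,  0.00077025, -0.000628  ,  0.00038547,  0.00044811,
        0.0008108 ]), 'joint_torque': array([ 2.64150374e-03, -3.96839726e+01, -3.03854835e+01, -8.06120534e-05,
        9.62211139e-03, -8.30877724e-06]), 'tcp_pos': array([ 168.27852243, -601.06442498,  229.9605104 ]), 'tcp_rot': array([ 9.90711939e-01,  1.35971908e-01, -2.54551004e-05, -1.22230440e-03]), 'wrist_force': array([-0.16394299, -0.00460688,  0.05109005]), 'moment': array([-0.01070773,  0.01455001, -0.05294542]), 'width': 1.000738096755523}
18.700000000000003
scene {'fov_y': 53.617737006238904, 'cx': 315.2965061270162, 'cy': 201.89056656325513, 'xyz': array([-232.57325901, -701.02994852,  380.24477211]), 'rotation': array([ 0.71208575, -0.4180193 ,  0.28384018, -0.48747154])}
top {'fov_y': 48.42929988963354, 'cx': 329.3410372249512, 'cy': 204.84044174366653, 'xyz': array([ 360.73816707, -329.06147718,  915.29740701]), 'rotation': array([-0.69536297,  0.71576389, -0.03437359,  0.05450551])}
wrist {'fov_y': 62.99484470919022, 'cx': 324.2530651671073, 'cy': 196.39948848317707, 'T_tool_cam': array([[-1.92060430e-04, -9.54701205e-01, -2.97566081e-01,
         7.60949275e+01],
       [ 9.99999931e-01, -2.77838332e-04,  2.45969476e-04,
        -5.83178993e-01],
       [-3.17502618e-04, -2.97566013e-01,  9.54701192e-01,
        -1.41842792e+02],
       [ 0.00000000e+00,  0.00000000e+00,  0.00000000e+00,
         1.00000000e+00]])}
```

View pics/scene0.png

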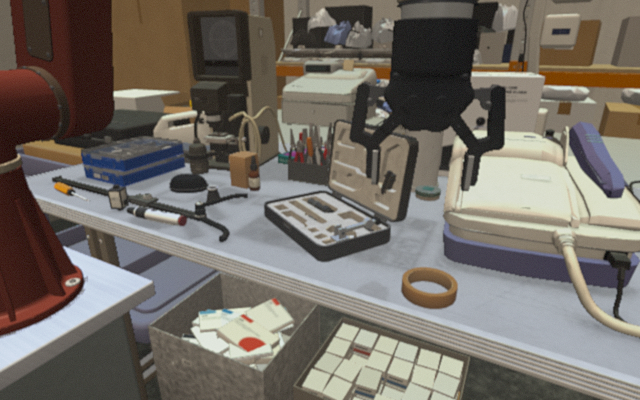

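View pics/top0.png

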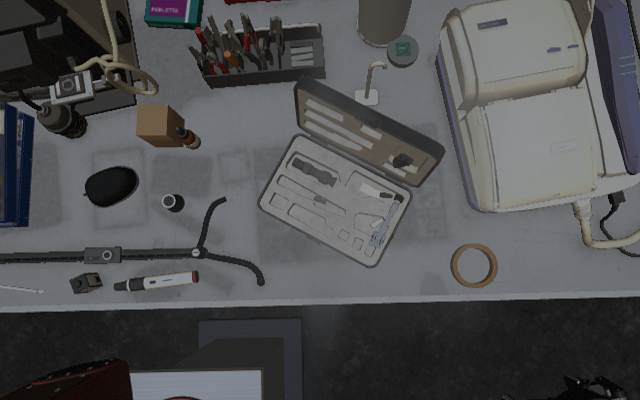

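```bash
cat > h.py <<'E'
import numpy as np,cv2
from scipy.spatial.transform import Rotation as R
from station import sense,cams,manip
def cam(n):
    i=cams.camera_info(n); f=200/np.tan(np.radians(i['fov_y']/2))
    K=np.array([[f,0,i['cx']],[0,f,i['cy']],[0,0,1]])
    if n=='wrist':
        s=sense(); T=np.eye(4);T[:3,:3]=R.from_quat(s['tcp_rot']).as_matrix();T[:3,3]=s['tcp_pos'];T=T@i['T_tool_cam']
        return K,T[:3,:3],T[:3,3]
    return K,R.from_quat(i['rotation']).as_matrix(),i['xyz']
def ray(c,p,z):
    K,r,t=c; d=r@np.linalg.solve(K,[p[0],p[1],1]); return t+d*(z-t[2])/d[2]
def proj(c,P):
    K,r,t=c; q=(np.atleast_2d(P)-t)@r; q=q@K.T; return q[:,:2]/q[:,2:]
def crop(img,x0,y0,x1,y1,s,name):
    cv2.imwrite(name,cv2.resize(img[y0:y1,x0:x1,::-1],None,fx=s,fy=s,interpolation=cv2.INTER_CUBIC))
E
python3 - <<'E'
import cv2
from h import crop
a=cv2.imread('pics/top0.png')[:,:,::-1]; crop(a,245,70,455,280,3.8,'pics/top0c.png')
crop(a,245,70,445,280,2.8,'pics/top0c.png')
a=cv2.imread('pics/scene0.png')[:,:,::-1]; crop(a,255,110,425,270,3.7,'pics/scene0c.png')
E
```

```text
(no output)
```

View pics/top0c.png

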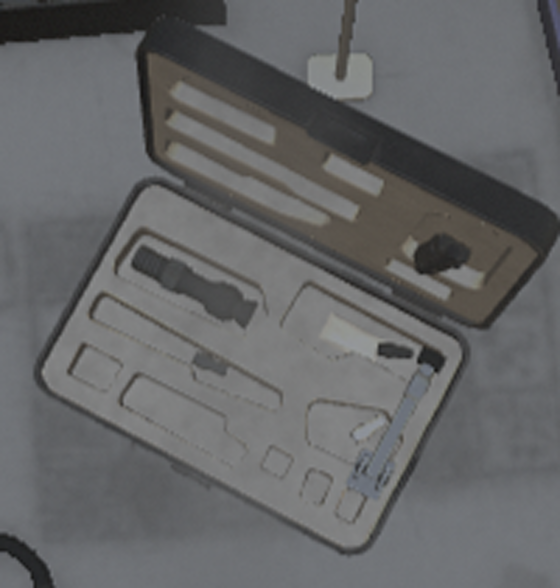

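View pics/scene0c.png

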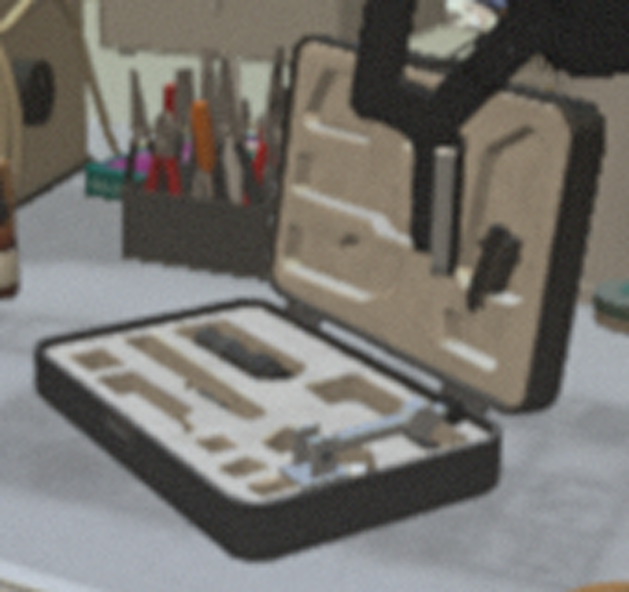

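```bash
cat >> h.py <<'E'
def c2w(pose,P):
    x,y,a=pose; P=np.atleast_2d(P).astype(float); c,s=np.cos(a),np.sin(a)
    return np.c_[x+c*P[:,0]-s*P[:,1],y+s*P[:,0]+c*P[:,1],P[:,2]]
def stay(th,r,y=-112,z=46): return [-30+r*np.cos(th),y,z+r*np.sin(th)]
def overlay(img,c,pose,th,lid,box,s,name):
    x0,y0,x1,y1=box
    im=cv2.resize(img[y0:y1,x0:x1,::-1],None,fx=s,fy=s,interpolation=cv2.INTER_CUBIC)
    def L(P,col):
        q=((proj(c,c2w(pose,P))-[x0,y0]+.5)*s).astype(int); cv2.polylines(im,[q],False,col,1)
    for z,col in((36,(0,255,0)),(0,(0,255,255))):
        L([[-96,-137,z],[96,-137,z],[96,137,z],[-96,137,z],[-96,-137,z]],col)
    L([stay(th,0),stay(th,90)],(0,0,255))
    for dy in(-6,6): L([stay(th,68+11*np.cos(t),-112+dy)[:2]+[stay(th,68)[2]+11*np.sin(t)] for t in np.linspace(0,6.3,25)],(255,0,255))
    for h,col in((2,(255,0,0)),(26,(255,128,0))):
        f=lambda r,y:[93-0+(-np.cos(lid))*r+np.sin(lid)*h,y,36+np.sin(lid)*r+np.cos(lid)*h]
        L([f(0,-137),f(183,-137),f(183,137),f(0,137),f(0,-137)],col)
    cv2.imwrite(name,im)
E
python3 - <<'E'
from h import *
from scipy.optimize import least_squares
c=cam('top')
px=np.array([[143,178],[35,385],[360,560],[473,345]])/2.8+[245,70]-.5
M=np.array([[96,137,36],[-96,137,20],[-96,-137,0],[96,-137,36]])
for p in px: print(ray(c,p,36))
r=least_squares(lambda v:(proj(c,c2w(v,M))-px).ravel(),[480,-350,-.5]); print(r.x,r.fun)
a=cv2.imread('pics/top0.png')[:,:,::-1]; overlay(a,c,r.x,0.1,1.65,(245,70,445,280),2.8,'pics/ov1.png')
b=cv2.imread('pics/scene0.png')[:,:,::-1]; overlay(b,cam('scene'),r.x,0.1,1.65,(255,110,425,270),3.7,'pics/ov2.png')
E
```

```text
[ 621.94398643 -240.57738428   36.        ]
[ 472.41656255 -160.50341121   36.        ]
[ 342.49785237 -387.41074256   36.        ]
[ 491.45243899 -473.39735199   36.        ]
[ 482.6701845  -315.1816694    -0.51404299] [ 1.12674175 -5.59720241 -4.24866798  4.03182368 -1.05257935  5.02863497
  3.98786543 -3.82753618]
```

View pics/ov1.png

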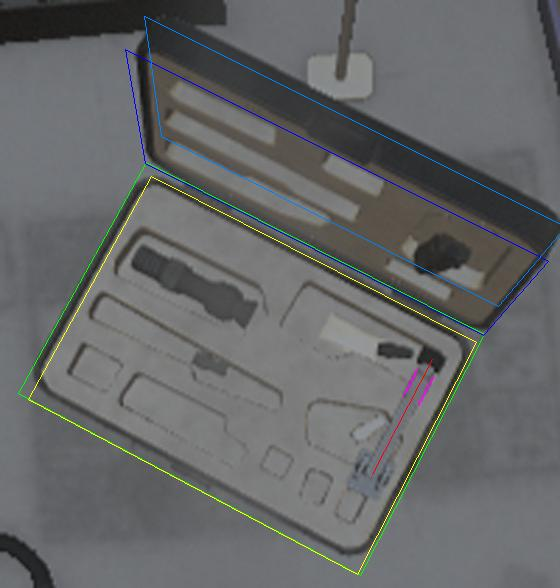

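View pics/ov2.png

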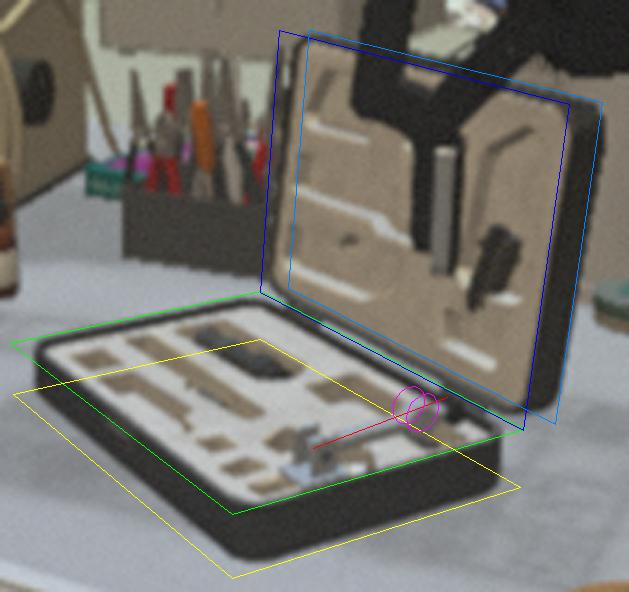

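{"name": "step_arm", "arguments": {
  "series": [0,0,-1,0.54,-0.32,-0.1,100,0,0,-1,0.54,-0.32,-0.1,100,0,0,-1,0.54,-0.32,-0.1,100,0,0,-1,0.54,-0.32,-0.1,100,0,0,-1,0.54,-0.32,-0.1,100,0,0,-1,0.54,-0.32,-0.1,100,0,0,-1,0.54,-0.32,-0.1,100,0,0,-1,0.54,-0.32,-0.1,100]
}}

```text
clock: 0.9
tcp_pos: [298.6, -465.3, 260.8]
tcp_rot: [0.79, 0.613, 0.0, -0.001]
wrist_force: [-0.0, 0.2, -0.8]
width: 1.001
```

{"name": "step_arm", "arguments": {
  "series": [0,0,-1,0.54,0.3,0,100,0,0,-1,0.54,0.3,0,100,0,0,-1,0.54,0.3,0,100,0,0,-1,0.54,0.3,0,100,0,0,-1,0.54,0.3,0,100,0,0,-1,0.54,0.3,0,100,0,0,-1,0.54,0.3,0,100,0,0,-1,0.54,0.3,0,100]
}}

```text
clock: 1.7
tcp_pos: [425.8, -330.9, 260.8]
tcp_rot: [0.379, 0.925, 0.0, -0.0]
wrist_force: [-0.4, -0.2, -0.1]
width: 1.002
```

{"name": "step_arm", "arguments": {
  "series": [0,0,-0.25,0,0,0,40,0,0,-0.25,0,0,0,40,0,0,-0.25,0,0,0,40,0,0,-0.25,0,0,0,40]
}}

```text
clock: 2.1
tcp_pos: [425.7, -331.3, 261.1]
tcp_rot: [0.256, 0.967, 0.0, -0.0]
wrist_force: [0.5, -0.2, 0.1]
width: 0.402
```

Run:
```python
from h import *
s=sense();print(s['clock'],s['tcp_pos'],s['tcp_rot'],s['qpos'],s['width'])
im=cams.get_image('wrist');cv2.imwrite('pics/w1.png',im[:,:,::-1])
cv2.imwrite('pics/top1.png',cams.get_image('top')[:,:,::-1])
```

```text
2.1 [ 425.74907379 -331.28313257  261.12514463] [ 2.56219828e-01  9.66618519e-01  9.99296370e-05 -1.66603956e-04] [-7.91384787e-01  1.03654906e-02  1.78349107e+00  3.18692244e-06
  1.34812463e+00 -1.84396292e+00] 0.4021088545780071
```

View pics/w1.png

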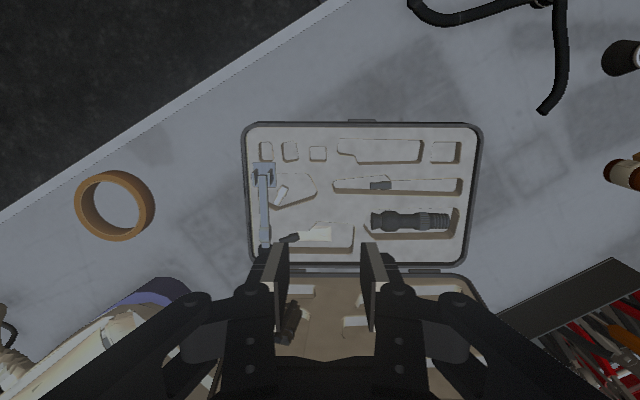

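Run:
```python
from h import *
b=cv2.imread('pics/w1.png')[:,:,::-1]
crop(b,225,105,495,285,2.9,'pics/w1c.png')
```

```text
(no output)
```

View pics/w1c.png

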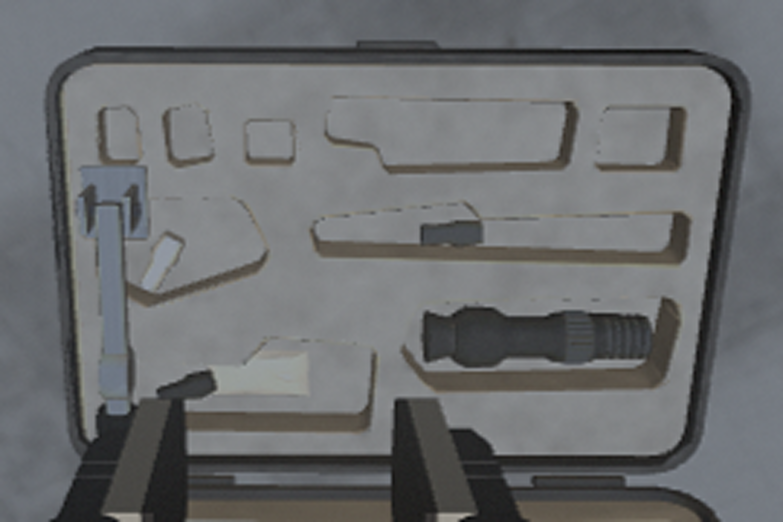

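Run:
```python
from h import *
from scipy.optimize import least_squares
b=cv2.imread('pics/w1.png')[:,:,::-1]
c=cam('wrist'); print(c[2])
w=lambda P:np.array(P)/2.9+[225,105]-.5
for p in w([[46,100],[72,440],[750,100],[707,440],[100,48],[720,50],[250,470],[640,470]]): print(p,ray(c,p,36)[:2])
def dl(v,P,a,bb):
    q=proj(c,c2w(v,[a,bb])); d=q[1]-q[0]; n=np.array([-d[1],d[0]])/np.hypot(*d); return (P-q[0])@n
def f(v):
    L=[[-96,-137,36],[96,-137,36]];Rr=[[-96,137,36],[96,137,36]];F=[[-96,-137,36],[-96,137,36]]
    return np.r_[dl(v,w([[46,100],[72,440]]),*L),dl(v,w([[750,100],[707,440]]),*Rr),dl(v,w([[100,48],[720,50]]),*F)]
r=least_squares(f,[482,-315,-.51]);print(r.x,r.fun)
overlay(b,c,r.x,0.1,1.65,(225,105,495,285),2.9,'pics/ov3.png')
overlay(cv2.imread('pics/top0.png')[:,:,::-1],cam('top'),r.x,0.1,1.65,(245,70,445,280),2.8,'pics/ov1.png')
```

```text
[ 359.92977803 -293.20779962  403.05848154]
[240.36206897 138.98275862] [ 354.38049029 -398.01413731]
[249.32758621 256.22413793] [ 480.8616582  -469.68605628]
[483.12068966 138.98275862] [ 488.15898509 -162.31279659]
[468.29310345 256.22413793] [ 615.75495708 -231.89993537]
[258.98275862 121.05172414] [ 348.20483877 -369.26012641]
[472.77586207 121.74137931] [ 464.84297622 -165.27248001]
[310.70689655 266.56896552] [ 531.20285213 -410.32239477]
[445.18965517 266.56896552] [ 614.91548374 -262.74864929]
[ 488.36654636 -317.56432992   -0.51485987] [-0.89542169 -0.72122354  1.75378364 -0.22739968 -0.49875837  0.49844663]
```

View pics/ov3.png

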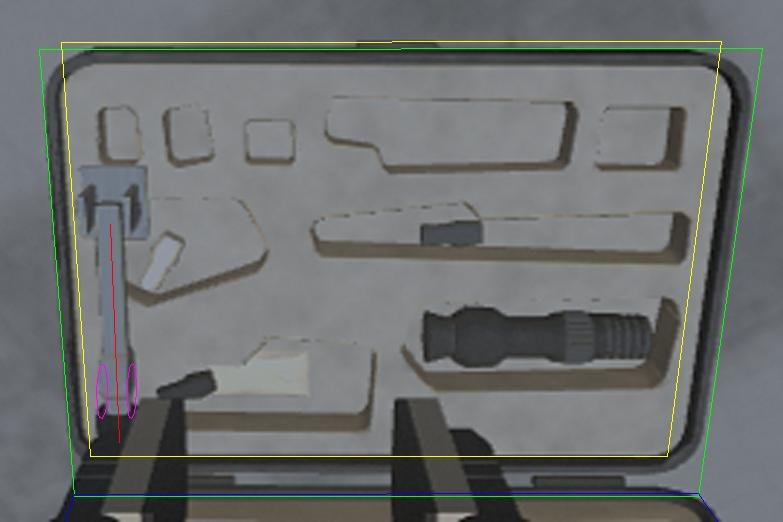

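View pics/ov1.png

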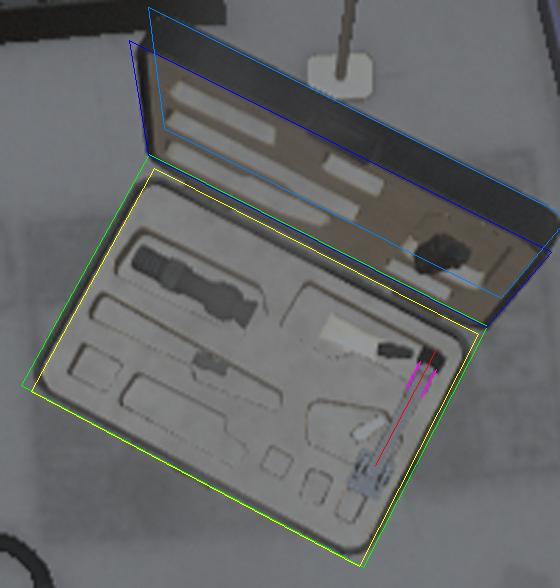

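{"name": "step_arm", "arguments": {
  "series": [0,0,0,-0.1,0,0,40,0,0,0,-0.2,0,0,40,0,0,0,-0.2,0,0,40,0,0,0,-0.2,0,0,40]
}}

```text
clock: 2.6
tcp_pos: [478.2, -360.6, 260.8]
tcp_rot: [0.254, 0.967, 0.0, -0.001]
wrist_force: [-0.4, -0.5, 0.5]
width: 0.4
```

Run:
```python
from h import *
c=cam('wrist');im=cams.get_image('wrist');cv2.imwrite('pics/w2.png',im[:,:,::-1])
import pickle;pickle.dump(c,open('w2.pkl','wb'))
crop(im,220,40,490,230,2.9,'pics/w2c.png')
crop(im,220,90,300,230,4,'pics/w2d.png')
```

```text
(no output)
```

View pics/w2c.png

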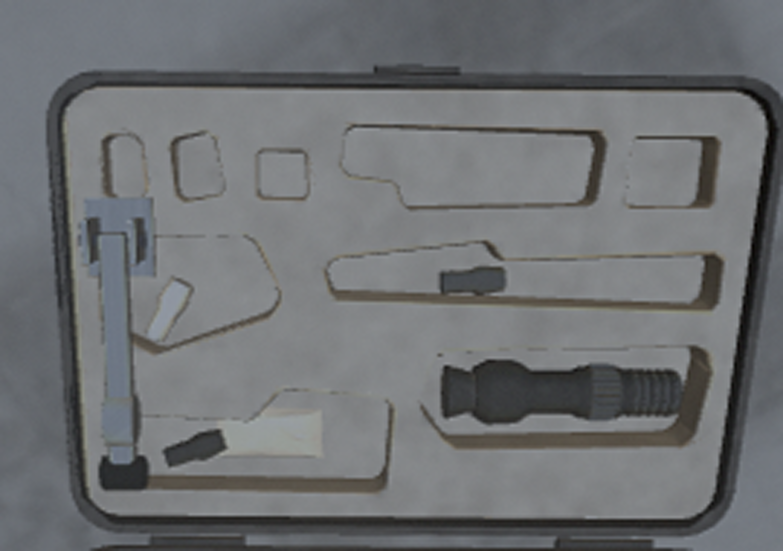

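View pics/w2d.png

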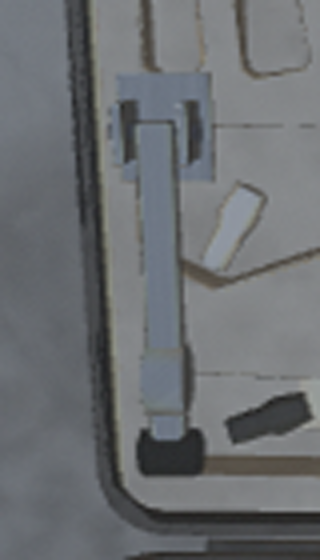

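Run:
```python
from h import *
import pickle
from scipy.optimize import least_squares
c=pickle.load(open('w2.pkl','rb')); b=cv2.imread('pics/w2.png')[:,:,::-1]
w=lambda P:np.array(P)/2.9+[220,40]-.5
w4=lambda P:np.array(P)/4+[220,90]-.5
def dl(v,P,a,bb):
    q=proj(c,c2w(v,[a,bb])); d=q[1]-q[0]; n=np.array([-d[1],d[0]])/np.hypot(*d); return (P-q[0])@n
def f(v):
    L=[[-96,-137,36],[96,-137,36]]
    S=[stay(v[3],0),stay(v[3],68),stay(v[3],90)]
    return np.r_[dl(v[:3],w([[50,150],[74,490]]),*L),(proj(c,c2w(v[:3],S))-w4([[158,132],[165,380],[170,452]])).ravel()]
r=least_squares(f,[485,-317,-.515,.1]);print(r.x,r.fun.round(2))
v=r.x
for p in w([[250,80],[650,85],[250,525],[650,525]]):
    q=ray(c,p,36)[:2]-v[:2]; print('case xy',q@[np.cos(v[2]),np.sin(v[2])],q@[-np.sin(v[2]),np.cos(v[2])])
overlay(b,c,v[:3],v[3],1.65,(220,40,490,230),2.9,'pics/ov3.png')
overlay(cv2.imread('pics/top0.png')[:,:,::-1],cam('top'),v[:3],v[3],1.65,(245,70,445,280),2.8,'pics/ov1.png')
overlay(cv2.imread('pics/scene0.png')[:,:,::-1],cam('scene'),v[:3],v[3],1.65,(255,110,425,270),3.7,'pics/ov2.png')
```

```text
[ 4.83740602e+02 -3.14723164e+02 -5.24504649e-01  5.72607235e-02] [-0.45 -1.    0.3  -0.54  0.83 -0.22  0.27  0.77]
case xy -85.9720171805994 -62.59669895296384
case xy -85.78137087564095 82.0930264255718
case xy 86.2755685602308 -63.701956831263296
case xy 84.52895020878633 102.2840506632826
```

View pics/ov3.png

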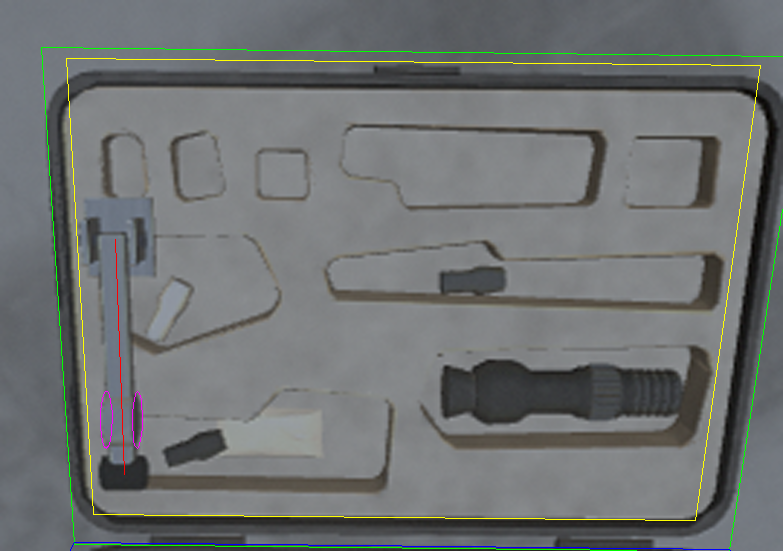

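View pics/ov1.png

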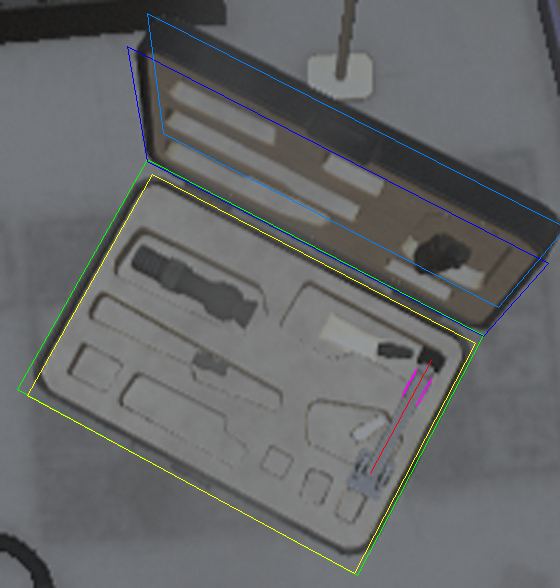

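View pics/ov2.png

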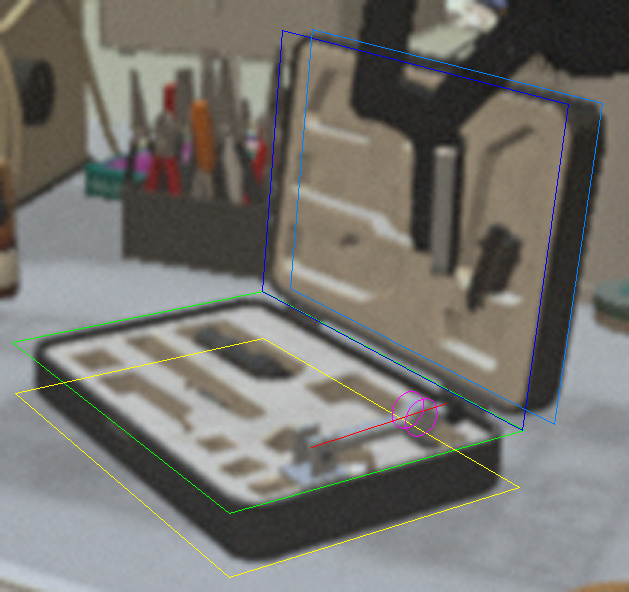

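Run:
```python
from h import *
import pickle
c=pickle.load(open('w2.pkl','rb'))
w4=lambda P:np.array(P)/4+[220,90]-.5
v=[483.74,-314.72,-.5245]
ax=np.array([np.cos(v[2]),np.sin(v[2])])
for n,p,z in(('piv',(158,132),46),('disc',(165,380),50),('disc',(165,380),55),('roll',(170,452),51),('roll',(170,452),58)):
    q=ray(c,w4(p),z); d=q[:2]-v[:2]; print(n,z,q[:2],'case',d@ax,d@[-ax[1],ax[0]])
print('pred disc',c2w(v,stay(.057,68)),'piv',c2w(v,stay(0,0)))
# scene triangulation of roller/disc
s=sense();print(s['tcp_pos'],R.from_quat(s['tcp_rot']).as_matrix().round(3))
```

```text
piv 46 [ 402.00422396 -397.23136568] case -29.428333753707413 -112.3513939557202
disc 50 [ 460.18868265 -431.54807768] case 38.11977912972375 -112.91743320538326
disc 55 [ 459.51029918 -430.00623284] case 36.760462257877286 -111.92257278770067
roll 51 [ 478.55950691 -441.45884335] case 58.9842110596251 -112.29619213133407
roll 58 [ 477.24147479 -439.09689102] case 56.66053700094981 -110.9117910623277
pred disc [[ 460.44884669 -430.6386837    49.87390149]] piv [[ 401.68537543 -396.64092887   46.        ]]
[ 477.77845247 -360.32673184  260.91189216] [[-0.871  0.491 -0.001]
 [ 0.491  0.871  0.001]
 [ 0.001  0.    -1.   ]]
```

{"name": "step_arm", "arguments": {
  "series": [0,0,0,-0.065,-0.12,0.1,35,0,0,0,-0.065,-0.234,0.2,35,0,0,0,-0.065,-0.234,0.35,35,0,0,0,-0.065,-0.234,0.5,35,0,0,0,-0.065,-0.234,0.57,35,0,0,0,-0.065,-0.234,0.57,35,0,0,0,-0.065,-0.234,0.57,35]
}}

```text
clock: 3.35
tcp_pos: [460.5, -431.3, 90.9]
tcp_rot: [0.254, 0.967, -0.0, 0.0]
wrist_force: [-0.4, -1.3, 1.0]
width: 0.351
```

Run:
```python
from h import *
s=sense();print(s['tcp_pos'])
im=cams.get_image('wrist');cv2.imwrite('pics/w3.png',im[:,:,::-1])
b=cams.get_image('scene');crop(b,255,110,425,270,3.7,'pics/s3.png')
```

```text
[ 460.53312039 -431.26325598   90.91389989]
```

View pics/w3.png

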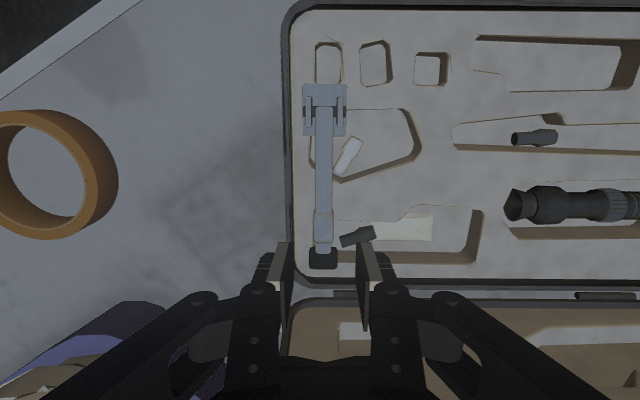

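View pics/s3.png

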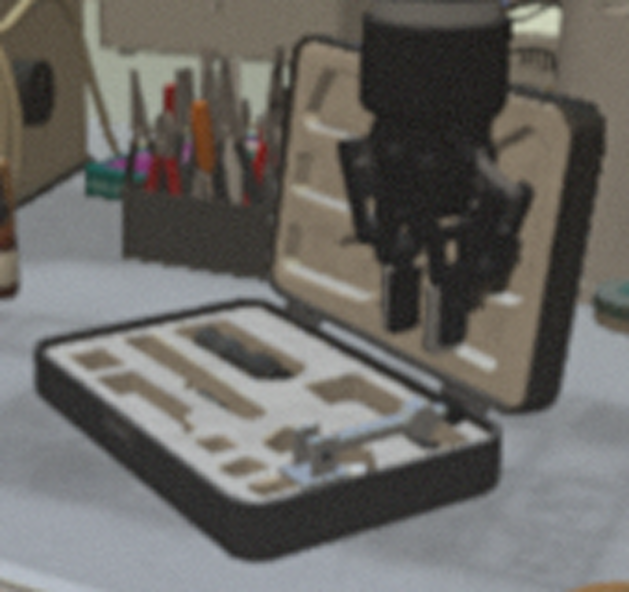

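{"name": "step_arm", "arguments": {
  "series": [0,0,0,0,0,0.1,35,0,0,0,0,0,0.167,35,0,0,0,0,0,0.167,35,0,0,0,0,0,0.167,35]
}}

```text
clock: 3.85
tcp_pos: [461.7, -432.2, 42.1]
tcp_rot: [0.253, 0.967, -0.001, 0.001]
wrist_force: [-0.3, -0.3, -0.3]
width: 0.351
```

{"name": "step_arm", "arguments": {
  "series": [0,0,0,0,0,0,20,0,0,0,0,0,0,0,0,0,0,0,0,0,0,0,0,0,0,0,0,0,0,0,0,0,0,0,0,0,0,0,0,0,0,0]
}}

```text
clock: 4.45
tcp_pos: [462.2, -433.0, 42.2]
tcp_rot: [0.254, 0.967, -0.001, 0.002]
wrist_force: [1.8, -1.7, 5.6]
width: 0.12
```

Run:
```python
from h import *
s=sense();print(s['tcp_pos'],s['width'],s['wrist_force'])
im=cams.get_image('wrist');cv2.imwrite('pics/w4.png',im[:,:,::-1])
```

```text
[ 462.18450716 -433.0148696    42.16957153] 0.12035004902091435 [ 1.75565187 -1.67560533  5.5613566 ]
```

View pics/w4.png

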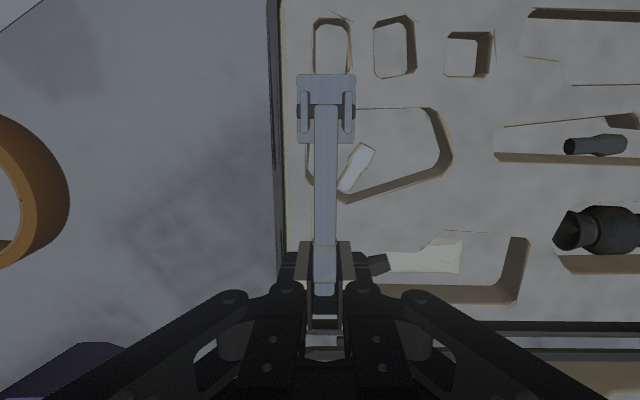

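Run:
```python
import numpy as np
d=8;t0=.057
for i in range(1,13):
    th=t0+(1.13-t0)*i/12; p=np.radians(30*i/12)
    x=-68*(np.cos(th)-np.cos(t0))-d*np.sin(p); z=-68*(np.sin(th)-np.sin(t0))+d*(np.cos(p)-1)
    print(round(-30*i/12/60,3),round(x/300,3),round(z/300,3))
```

```text
-0.042 0.001 -0.02
-0.083 0.004 -0.04
-0.125 0.008 -0.06
-0.167 0.014 -0.079
-0.208 0.022 -0.097
-0.25 0.031 -0.115
-0.292 0.042 -0.131
-0.333 0.055 -0.147
-0.375 0.069 -0.161
-0.417 0.083 -0.174
-0.458 0.099 -0.186
-0.5 0.116 -0.196
```

{"name": "step_arm", "arguments": {
  "series": [0,-0.042,0,0.001,0,-0.02,0,0,-0.083,0,0.004,0,-0.04,0,0,-0.125,0,0.008,0,-0.06,0,0,-0.167,0,0.014,0,-0.079,0,0,-0.208,0,0.022,0,-0.097,0,0,-0.25,0,0.031,0,-0.115,0,0,-0.292,0,0.042,0,-0.131,0,0,-0.333,0,0.055,0,-0.147,0,0,-0.375,0,0.069,0,-0.161,0,0,-0.417,0,0.083,0,-0.174,0,0,-0.458,0,0.099,0,-0.186,0,0,-0.5,0,0.116,0,-0.196,0]
}}

```text
clock: 5.7
tcp_pos: [428.5, -413.6, 96.6]
tcp_rot: [0.245, 0.935, -0.066, 0.249]
wrist_force: [0.8, -4.0, -7.9]
width: 0.118
```

Run:
```python
from h import *
s=sense();print(s['tcp_pos'],s['width'],s['wrist_force'],s['qpos'],R.from_quat(s['tcp_rot']).as_matrix().round(3))
im=cams.get_image('wrist');cv2.imwrite('pics/w5.png',im[:,:,::-1])
b=cams.get_image('scene');crop(b,255,110,425,270,3.7,'pics/s5.png')
```

```text
[ 428.48057593 -413.55919874   96.56288046] 0.11786572399478319 [ 0.77037099 -3.98051176 -7.90744424] [-1.00827314  0.08419998  2.13743706  0.50825632  0.5065653  -2.46214539] [[-0.755  0.491  0.434]
 [ 0.425  0.871 -0.245]
 [-0.498 -0.001 -0.867]]
```

View pics/w5.png

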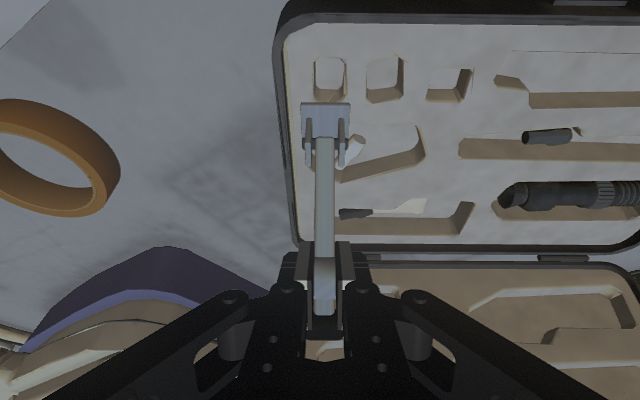

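View pics/s5.png

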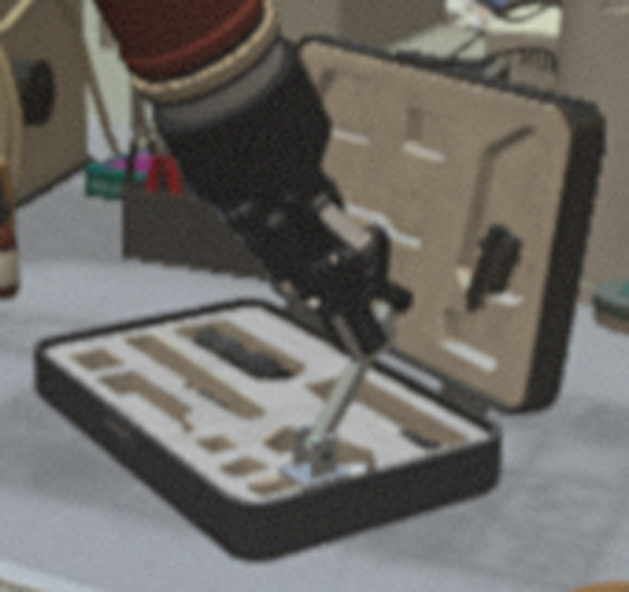

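{"name": "step_arm", "arguments": {
  "series": [0,0,0,0,0,0,45,0,0,0,0,0,0,45,0,0,0,0,0,0,45,0,0,0,0,0,-0.06,45,0,0,0,0,0,-0.15,45,0,0,0,0,0,-0.25,45,0,0,0,0,0,-0.3,45,0,0,0,0,0,-0.3,45]
}}

```text
clock: 6.6
tcp_pos: [392.2, -393.6, 180.4]
tcp_rot: [0.244, 0.934, -0.068, 0.252]
wrist_force: [-0.1, -0.2, 0.2]
width: 0.447
```

{"name": "step_arm", "arguments": {
  "series": [0,0.12,0,0,0,0,0,0,0.25,0,0,0,0,0,0,0.38,0,0,0,0,0,0,0.5,0,0,0,0,0,0,0.5,0,0,0,0,0,0,0.5,0,0,0,0,0]
}}

```text
clock: 7.2
tcp_pos: [391.7, -391.6, 175.3]
tcp_rot: [0.253, 0.968, 0.001, -0.0]
wrist_force: [-0.5, 0.3, -0.3]
width: -0.003
```

Run:
```python
from h import *
s=sense();print(s['tcp_pos'],s['width'],s['wrist_force'],s['qpos'],R.from_quat(s['tcp_rot']).as_matrix().round(3))
im=cams.get_image('wrist');cv2.imwrite('pics/w6.png',im[:,:,::-1])
b=cams.get_image('scene');cv2.imwrite('pics/s6f.png',b[:,:,::-1]);crop(b,255,110,425,270,3.7,'pics/s6.png')
```

```text
[ 391.68146175 -391.60241419  175.30755807] -0.003198186811030364 [-0.48472024  0.28734718 -0.27866565] [-9.12609178e-01  1.22627244e-01  1.83180295e+00  1.14450635e-03
  1.18844771e+00 -1.97263147e+00] [[-0.872  0.489  0.   ]
 [ 0.489  0.872  0.002]
 [ 0.001  0.001 -1.   ]]
```

View pics/s6.png

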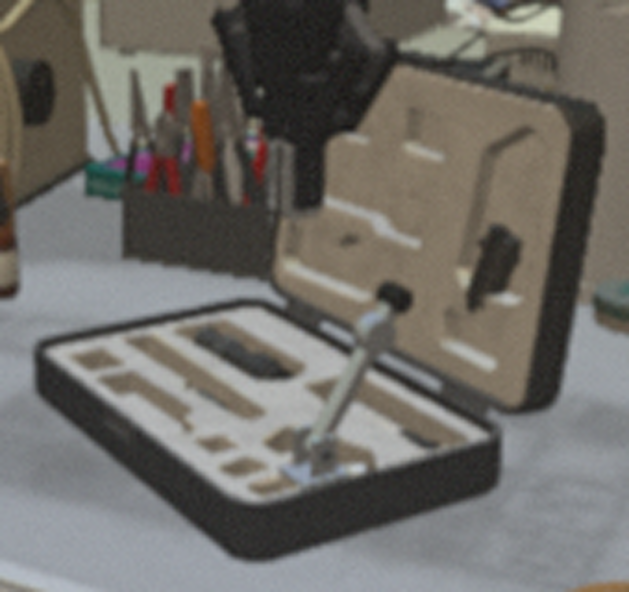

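{"name": "step_arm", "arguments": {
  "series": [0,0,0,-0.13,0,0,0,0,0,0,-0.27,0,0,0,0,0,0,-0.27,0,0,0,0,0,0,-0.27,0,0.12,0,0,0,0,-0.27,0,0.233,0,0,0,0,-0.27,0,0.233,0,0,0,0,-0.27,0,0.233,0]
}}

```text
clock: 8.0
tcp_pos: [460.4, -431.0, 106.8]
tcp_rot: [0.254, 0.967, 0.001, -0.001]
wrist_force: [-0.0, -0.8, 0.4]
width: 0.003
```

Run:
```python
from h import *
s=sense();print(s['tcp_pos'],s['wrist_force'])
b=cams.get_image('scene');crop(b,255,110,425,270,3.7,'pics/s7.png')
```

```text
[ 460.44005462 -430.99293399  106.8133966 ] [-0.04341773 -0.76999365  0.42672724]
```

View pics/s7.png

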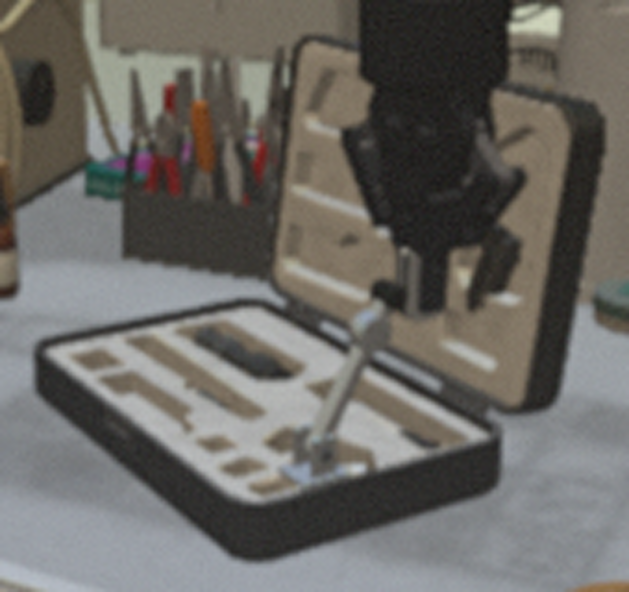

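Behind the roller. Push forward 53 mm, gradually.

{"name": "step_arm", "arguments": {
  "series": [0,0,0,0.03,0,0,0,0,0,0,0.06,0,0,0,0,0,0,0.09,0,0,0,0,0,0,0.11,0,0,0,0,0,0,0.13,0,0,0,0,0,0,0.15,0,0,0,0,0,0,0.165,0,0,0,0,0,0,0.18,0,0,0,0,0,0,0.18,0,0,0]
}}

```text
clock: 8.95
tcp_pos: [415.6, -406.0, 107.1]
tcp_rot: [0.254, 0.967, -0.001, 0.002]
wrist_force: [3.5, -2.0, -1.8]
width: 0.001
```

Run:
```python
from h import *
s=sense();print(s['tcp_pos'],s['wrist_force'])
b=cams.get_image('scene');crop(b,255,110,425,270,3.7,'pics/s8.png')
```

```text
[ 415.64116203 -405.95027179  107.08005255] [ 3.52389243 -1.96896898 -1.81627813]
```

View pics/s8.png

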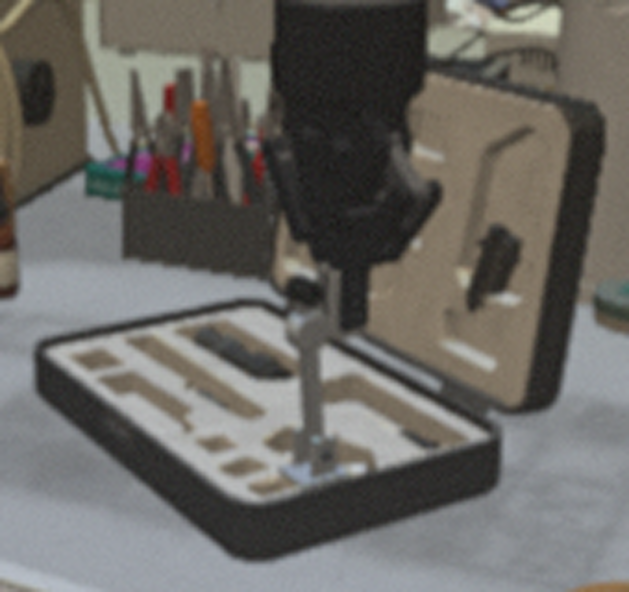

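{"name": "step_arm", "arguments": {
  "series": [0,0,0,0.01,0,0,0,0,0,0,0.02,0,0,0,0,0,0,0.02,0,0,0]
}}

```text
clock: 9.3
tcp_pos: [415.0, -405.6, 107.5]
tcp_rot: [0.254, 0.967, -0.003, 0.008]
wrist_force: [16.1, -7.0, -12.2]
width: -0.003
```

Run:
```python
from h import *
s=sense();print(s['tcp_pos'],s['wrist_force'])
```

```text
[ 414.95104328 -405.63525619  107.4564934 ] [ 16.09593023  -7.03680165 -12.23270367]
```

{"name": "step_arm", "arguments": {
  "series": [0,0,0,-0.05,0,0,0,0,0,0,-0.15,0,0,0,0,0,0,-0.15,0,-0.1,0,0,0,0,-0.15,0,-0.25,0,0,0,0,-0.15,0,-0.4,0,0,0,0,-0.15,0,-0.55,0,0,0,0,-0.15,0,-0.65,0,0,0,0,-0.15,0,-0.65,0]
}}

```text
clock: 10.1
tcp_pos: [450.1, -426.6, 309.0]
tcp_rot: [0.253, 0.967, -0.003, 0.004]
wrist_force: [0.5, -0.5, 0.3]
width: -0.001
```

Run:
```python
from h import *
s=sense();print(s['tcp_pos'],s['wrist_force'],s['qpos'])
b=cams.get_image('scene');cv2.imwrite('pics/s9f.png',b[:,:,::-1]);overlay(b,cam('scene'),[483.7,-314.7,-.5245],1.66,1.65,(255,110,425,270),3.7,'pics/s9.png')
b=cams.get_image('top');cv2.imwrite('pics/t9.png',b[:,:,::-1])
c=cam('top')
for p,z in(((367,97),0),((376,63),0),((376,63),100),((376,63),200)):
    d=ray(c,p,z)[:2]-[483.7,-314.7]; print(p,z,d@[.8656,-.5008],d@[.5008,.8656])
```

```text
[ 450.09910192 -426.61162307  308.9625096 ] [ 0.45840442 -0.51149068  0.26478438] [-8.71332335e-01  1.49287049e-01  1.54640705e+00 -8.14129159e-04
  1.43634539e+00 -1.92956274e+00]
(367, 97) 0 231.06601974366865 45.31261565937416
(376, 63) 0 307.4342594676844 63.844013778293395
(376, 63) 100 263.0030405917957 48.78283330286355
(376, 63) 200 218.57182171590685 33.721652827433644
```

View pics/s9.png

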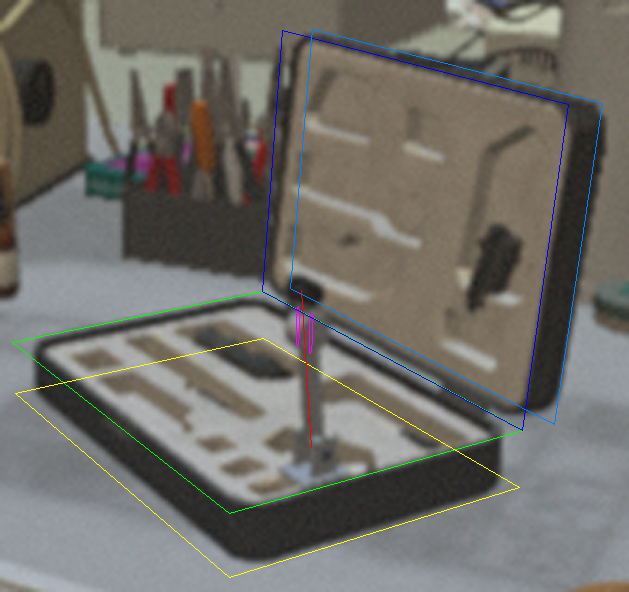

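View pics/t9.png

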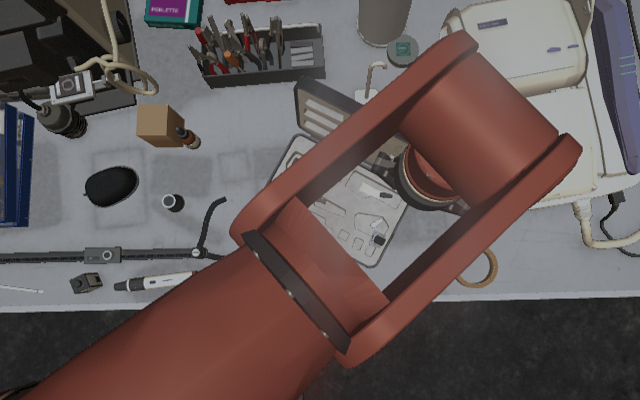

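View pics/s9f.png

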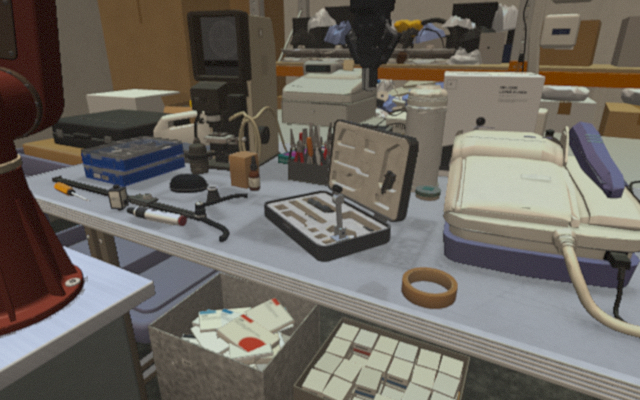

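{"name": "step_arm", "arguments": {
  "series": [0,0,0,-0.12,0.08,0,0,0,0,0,-0.25,0.16,0,0,0,0,0,-0.37,0.247,0,0,0,0,0,-0.493,0.247,0,0,0,0,0,-0.493,0.247,0,0,0,0,0,-0.493,0.247,0,0]
}}

```text
clock: 10.8
tcp_pos: [612.9, -431.6, 297.0]
tcp_rot: [0.253, 0.967, 0.002, -0.004]
wrist_force: [0.1, -0.0, -0.6]
width: -0.002
```

Run:
```python
from h import *
s=sense();print(s['tcp_pos'],s['wrist_force'],s['qpos'])
b=cams.get_image('wrist');cv2.imwrite('pics/w10.png',b[:,:,::-1])
b=cams.get_image('scene');cv2.imwrite('pics/s10.png',b[:,:,::-1])
```

```text
[ 612.94785255 -431.56412151  297.02095744] [ 0.11237253 -0.02251032 -0.57141707] [-7.06742906e-01  4.48952138e-01  1.19563706e+00 -5.67084539e-04
  1.50535369e+00 -1.76539529e+00]
```

View pics/w10.png

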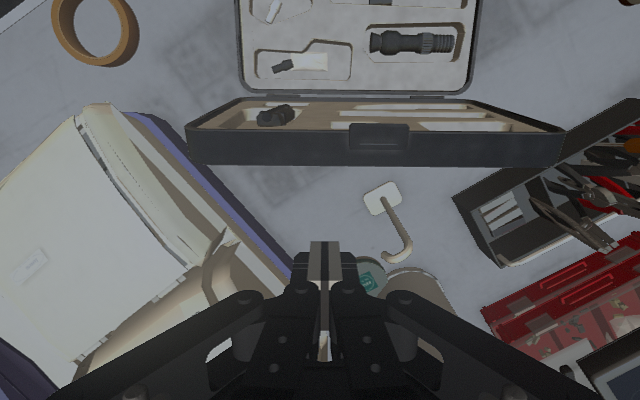

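View pics/s10.png

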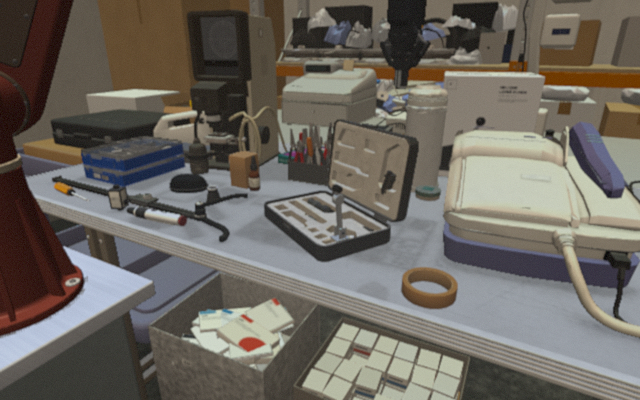

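Run:
```python
from h import *
c=cam('wrist')
def cc(p,z):
    d=ray(c,p,z)[:2]-[483.7,-314.7]; return round(d@[.8656,-.5008],1),round(d@[.5008,.8656],1)
for p in((300,133),(300,165),(190,160),(565,160)): print(p,cc(p,215))
for z in(0,80,150,200): print(z,'machine',cc((240,240),z),cc((290,280),z),cc((170,120),z))
for z in(0,60,120): print('hook',cc((395,258),z),cc((410,235),z),cc((440,290),z))
s=sense();d=s['tcp_pos'][:2]-[483.7,-314.7];print(d@[.8656,-.5008],d@[.5008,.8656])
```

```text
(300, 133) (np.float64(119.0), np.float64(-53.8))
(300, 165) (np.float64(141.3), np.float64(-54.1))
(190, 160) (np.float64(138.6), np.float64(-131.5))
(565, 160) (np.float64(135.7), np.float64(132.6))
0 machine (np.float64(299.1), np.float64(-159.7)) (np.float64(365.3), np.float64(-87.1)) (np.float64(126.9), np.float64(-241.2))
80 machine (np.float64(262.1), np.float64(-137.6)) (np.float64(316.4), np.float64(-78.1)) (np.float64(121.1), np.float64(-204.3))
150 machine (np.float64(229.8), np.float64(-118.2)) (np.float64(273.6), np.float64(-70.3)) (np.float64(116.0), np.float64(-172.1))
200 machine (np.float64(206.7), np.float64(-104.4)) (np.float64(243.0), np.float64(-64.7)) (np.float64(112.3), np.float64(-149.0))
hook (np.float64(326.0), np.float64(71.5)) (np.float64(288.2), np.float64(90.8)) (np.float64(380.3), np.float64(145.6))
hook (np.float64(294.6), np.float64(56.8)) (np.float64(262.0), np.float64(73.4)) (np.float64(341.6), np.float64(120.7))
hook (np.float64(263.2), np.float64(42.0)) (np.float64(235.7), np.float64(56.0)) (np.float64(302.8), np.float64(95.9))
170.2693131196101 -37.051595141914646
```

{"name": "step_arm", "arguments": {
  "series": [0,0,0,0,0.03,0.1,0,0,0,0,0,0.05,0.2,0,0,0,0,0,0.05,0.3,0,0,0,0,0,0.05,0.38,0,0,0,0,0,0.05,0.38,0,0,0,0,0,0.05,0.38,0]
}}

```text
clock: 11.5
tcp_pos: [620.3, -419.4, 188.6]
tcp_rot: [0.254, 0.967, 0.0, -0.0]
wrist_force: [0.2, -0.2, 0.9]
width: -0.002
```

```bash
cat > st.py <<'E'
from h import *
import sys
s=sense();d=s['tcp_pos'][:2]-[483.7,-314.7];print('case',d@[.8656,-.5008],d@[.5008,.8656],s['tcp_pos'][2],s['wrist_force'])
b=cams.get_image('scene');crop(b,255,110,425,270,3.7,sys.argv[1])
E
python3 st.py pics/s11.png
```

```text
case 170.69734224654647 -22.25468834368563 188.56505766857597 [ 0.16644793 -0.16075152  0.93558643]
```

View pics/s11.png

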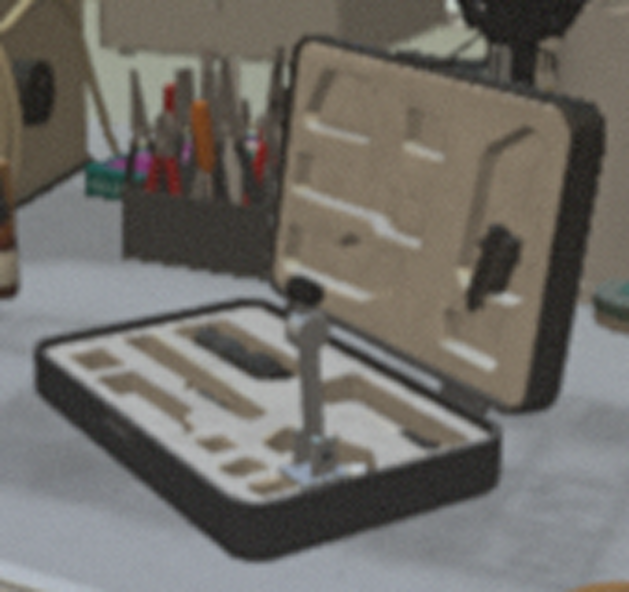

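{"name": "step_arm", "arguments": {
  "series": [0,0,0,0,0,0.045,0,0,0,0,0.02,0,0.045,0,0,0,0,0.05,0,0.045,0,0,0,0,0.08,0,0.045,0,0,0,0,0.11,0,0.045,0,0,0,0,0.14,0,0.045,0,0,0,0,0.17,0,0.045,0,0,0,0,0.2,0,0.045,0,0,0,0,0.2,0,0.045,0]
}}

```text
clock: 12.45
tcp_pos: [569.6, -390.3, 178.3]
tcp_rot: [0.253, 0.967, -0.001, 0.002]
wrist_force: [1.0, -0.6, 1.8]
width: -0.0
```

```bash
python3 st.py pics/s12.png
```

```text
case 112.2064937457374 -22.420830841753766 178.2713227667289 [ 1.02627454 -0.5635256   1.75677405]
```

View pics/s12.png

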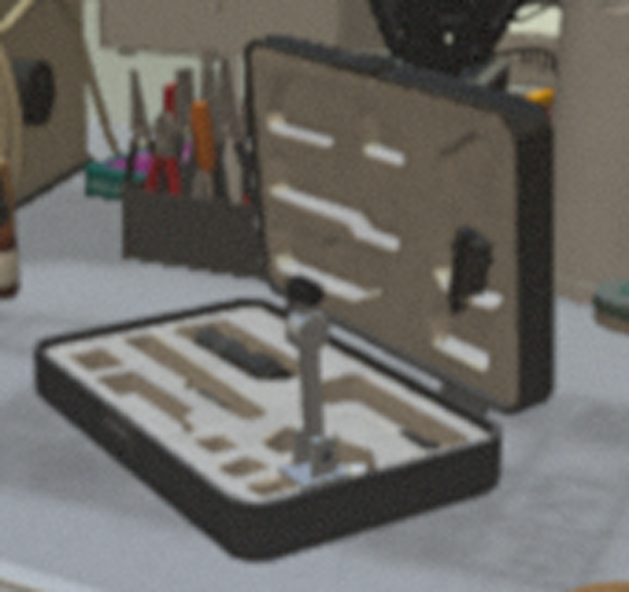

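{"name": "step_arm", "arguments": {
  "series": [0,0,0,0.03,0,0,0,0,0,0,0.06,0,0,0,0,0,0,0.09,0,0,0,0,0,0,0.115,0,0,0,0,0,0,0.14,0,0,0,0,0,0,0.165,0,0,0,0,0,0,0.19,0,0,0,0,0,0,0.215,0,0,0,0,0,0,0.235,0,0,0,0,0,0,0.255,0,0,0,0,0,0,0.275,0,0,0,0,0,0,0.275,0,0,0]
}}

```text
clock: 13.7
tcp_pos: [496.5, -349.1, 174.4]
tcp_rot: [0.254, 0.967, 0.0, -0.0]
wrist_force: [0.3, -0.4, -0.4]
width: -0.002
```

```bash
python3 st.py pics/s13.png
```

```text
case 28.260648391612232 -23.380270495748686 174.3992178623426 [ 0.32527359 -0.38728724 -0.36704409]
```

View pics/s13.png

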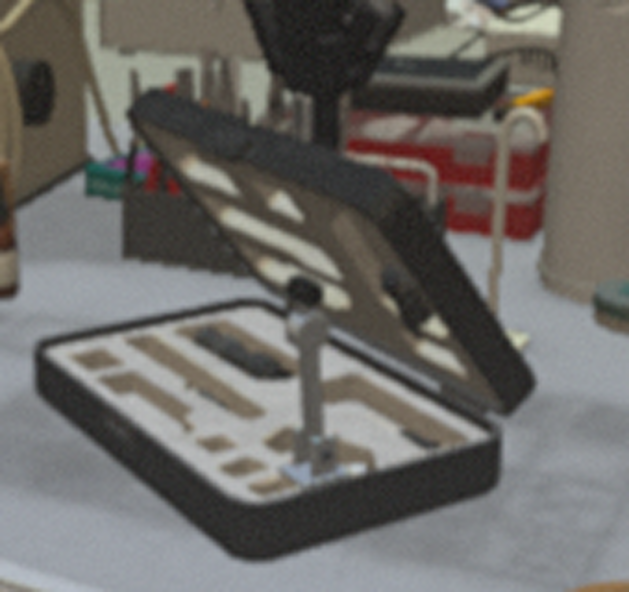

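{"name": "step_arm", "arguments": {
  "series": [0,0,0,-0.03,0,-0.05,0,0,0,0,-0.03,0,-0.15,0,0,0,0,-0.03,0,-0.3,0,0,0,0,-0.03,0,-0.45,0,0,0,0,-0.03,0,-0.5,0,0,0,0,-0.03,0,-0.5,0,0,0,0,-0.03,0,-0.5,0,0,0,0,-0.03,0,-0.5,0,0,0,0,-0.03,0,-0.5,0,0,0,0,-0.03,0,-0.5,0,0,0,0,-0.03,0,-0.5,0,0,0,0,-0.03,0,-0.5,0]
}}

```text
clock: 14.95
tcp_pos: [504.9, -354.0, 324.1]
tcp_rot: [0.254, 0.967, 0.0, -0.0]
wrist_force: [0.7, -0.3, 0.4]
width: 0.0
```

{"name": "step_arm", "arguments": {
  "series": [0,0,0,0,0,0,0,0,0,0,0,0,0,0,0,0,0,0,0,0,0,0,0,0,0,0,0,0,0,0,0,0,0,0,0,0,0,0,0,0,0,0,0,0,0,0,0,0,0,0,0,0,0,0,0,0,0,0,0,0,0,0,0,0,0,0,0,0,0,0,0,0,0,0,0,0,0,0,0,0,0,0,0,0]
}}

```text
clock: 16.15
tcp_pos: [505.0, -354.0, 324.5]
tcp_rot: [0.253, 0.967, -0.0, -0.0]
wrist_force: [-0.3, 0.3, -0.1]
width: -0.001
```

```bash
python3 st.py pics/s14.png
```

```text
case 38.13331899171795 -23.36792720571263 324.53647185295523 [-0.30843085  0.30176499 -0.13149917]
```

View pics/s14.png

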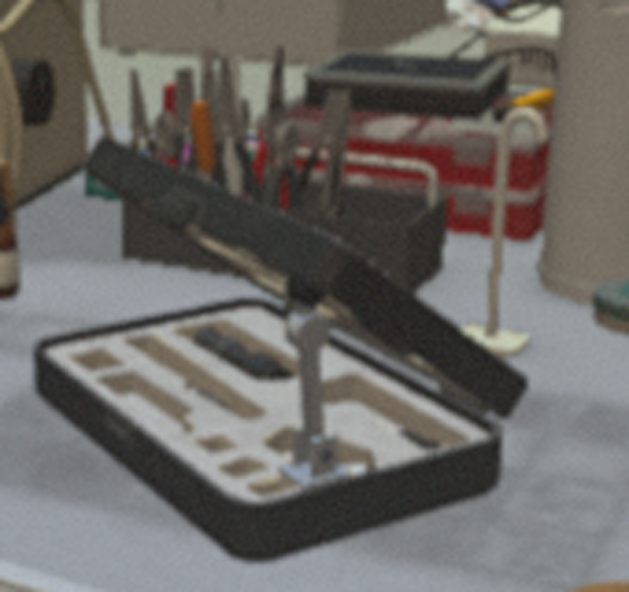

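Lid looks resting on the stay. I'll wait a little more and check that it no longer moves.

{"name": "step_arm", "arguments": {
  "series": [0,0,0,0,0,0,0,0,0,0,0,0,0,0,0,0,0,0,0,0,0,0,0,0,0,0,0,0,0,0,0,0,0,0,0,0,0,0,0,0,0,0,0,0,0,0,0,0,0,0,0,0,0,0,0,0,0,0,0,0,0,0,0,0,0,0,0,0,0,0,0,0,0,0,0,0,0,0,0,0,0,0,0,0]
}}

```text
clock: 17.4
tcp_pos: [505.0, -354.0, 324.5]
tcp_rot: [0.253, 0.967, 0.0, -0.0]
wrist_force: [-0.3, 0.7, -0.4]
width: -0.001
```

```bash
python3 st.py pics/s15.png
python3 - <<'E'
from h import *
a=cv2.imread('pics/s14.png').astype(int);b=cv2.imread('pics/s15.png').astype(int)
print(abs(a-b).mean(),abs(a-b).max())
b=cams.get_image('scene');overlay(b,cam('scene'),[483.7,-314.7,-.5245],1.66,.66,(255,110,425,270),3.7,'pics/s16.png')
E
```

```text
case 38.14373270786055 -23.35466131600845 324.5407537622702 [-0.33276247  0.66793235 -0.37691398]
1.837948839141208 18
```

View pics/s16.png

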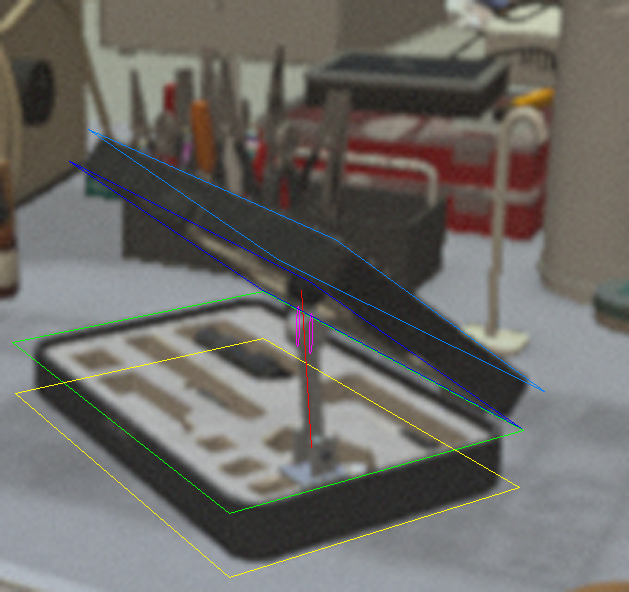

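Picture differences are only noise: the lid is at rest at about 0.66 rad on the upright stay, and the gripper is well clear.

```bash
python3 -c "
from station import manip;print(manip.hand_in())"
```

```text
the job is handed in; nothing more can be done
None
```

The case is propped as asked: the stay stands upright at its stop and the lid rests half closed on it. I handed the job in at about 17.5 s on the robot's clock, and the hand-in gives no verdict.

**How it went:**
- **Stay:** I pinched the grip disc and lifted the stay to about 65° in an arc. Then I let go and pushed it from behind with the closed fingers until it met the stop. There the push force rose to about 21 N in total with no further movement.
- **Lid:** I pushed it forward from behind its free edge to about 0.9 rad, then backed off. It sank onto the roller by itself.

**Last checks:**
- The image overlay matches a lid angle of about 0.66 rad on the upright stay.
- Two pictures 1.25 s apart differ only by noise, so the lid is still.
- The gripper is at z ≈ 325 mm, clear of everything, and the wrist force is about zero.
- I could not measure the contact force between lid and stay. I judge it from the resting angle alone.

**Disagreement:** The case body measured about 172 mm deep in the images, not the 192 mm given. The difference may be the latch and hinges. I took the case pose from the stay's features instead, and those fitted within about 1 pixel.

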